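# Raise a culture dish with the cam lever and hold it up

### The arm

A 6-joint arm with a two-finger parallel gripper is mounted at the origin on a cart in front of the work surface, level with it; the furniture and walls round the work are solid. World frame = base frame: x ahead of the robot, y to its left, z up, the work surface at z = 0. Lengths are in m, angles in rad, forces in N, time in s.
With the tool pointing down it reaches from about 0.325 to 0.775 m from the base axis. Payload 5.5 kg.
Tool frame: the origin (TCP) lies between the finger pads; the fingertips stand ahead of it and the grasp point (between the pads) lies 2 mm behind it (manip.tcp_to_tips is the z of the fingertips in the tool frame, in m); z points along the fingers, y is the line along which they close (so a half turn about z gives the same grasp; the last joint's range is limited). The gripper opens to 88 mm and grips with 3 to 60 N. Pads are 20 mm wide; open, the fingers measure 115 mm over their backs; the gripper's body (75 mm by 178 mm) begins 61 mm behind the grasp point.
Start: joints at [-1.194, 0.091, 1.231, -0, 1.82, -0.057], TCP at [0.252, -0.544, 0.24] pointing down, gripper open.
Joint ranges: [-2.87, 2.87], [-0.86, 2.18], [0.17, 2.46], [-1.51, 4.65], [0.06, 2.69], [-2.65, 2.65]. Speed limits (rad/s): [2.57, 2.57, 3.01, 3.14, 3.14, 3.14].

### API

Orientations are given as a unit quaternion [w, x, y, z].
In Python, from cell import manip gives the robot as it stands.
- The arm moves only by the shell command python3 -m creep 'ROWS' [OPENING] [FORCE]. ROWS is JSON, a list of rows, each a list of 4 numbers: the shift along the tool's x, y, z in units of 30 mm (1.0 is 30 mm), then the turn about the tool's z in units of 6 degrees (1.0 is 6 degrees). A call has 1 to 8 rows; each row is the pose to reach, as a shift and turn from the pose commanded when the call began, along the tool's axes at that moment; what a row does not reach only later rows make up. A row lasts 1/12 s, in which the tool goes at most 41.7 mm and 7.16 degrees, less where a joint would pass 70% of its speed; a pose out of reach is approached as far as the arm can. A call with a gripper value outside its range is refused whole. OPENING is the opening, from -1 (shut) to 1 (fully open), set as the call begins (- or left out, the last holds). The fingers move at their own pace and stop on an object; FORCE is the grip in N (left out, the last holds). Time passes only in rows, so rows that repeat a pose let the fingers close. It gives the time, the measured TCP pose, the force, the opening and the grip force at its end, in the units of the state.
- manip.read_state(): the state, without advancing time (a new reading comes with each control period).
- manip.capture(name): name is "side" or "top" or "wrist"; returns the picture (480x640x3 uint8, blue, green, red); there is no depth.
- manip.camera_info(name): a dict with "fx", "fy", "cx", "cy" (pixels), "k1" (the pictures are not rectified: a ray, as slopes to the right and down, at radius r is drawn at 1 + k1 r^2 times it, then the intrinsics apply), "pose" (4x4, takes a point from camera to world coordinates). Camera axes: x right, y down, z forward; pixel columns grow to the right and rows downward; lengths in m; the calibration is good to about 2 mm. A picture is of the moment at which its call begins: read the wrist's pose just before it. camera_info takes no time and is no camera call; for the wrist camera it gives the pose at the moment of the call.
- manip.sign_off(): hands the job in; it is judged then, once.
The state is a dict: "time": time; "q": joint angles; "qvel": joint speeds; "joint_efforts": joint torques, N m; "position": TCP position; "eef_rot": TCP orientation; "force": force on the tool from outside, world axes, zero at the start; "wrist_torque": the same for the moment, N m; "opening": opening from 0.0 (shut) to 1.0 (fully open); "grip_force": force on a finger pad.
Only numpy, scipy, OpenCV 4.12 (cv2) and the standard library are available. Lean on these libraries where they do the work, as an engineer would, in place of code of your own. Each camera call takes 0.05 s, during which the arm holds its last target. There are 200 camera calls.

### The job

Lift the loose cover off the dish stand by its knob and set it down on the worktop clear of the stand, knob upwards, before you move the lever. Then swing the stand's cam lever up until it points straight up, where the cam lifts the dish highest (beyond that the dish sinks again), and finish while the fingers keep it steady there, not letting go, because its spring pulls it back when let go. The dish must stay flat in its nest, and the dropper bottle, the small carton and the forceps stay where they are.

Things in the scene. Friction and masses are not known exactly. Their poses are not given: they have to be found in the camera images.
- lift_stand: Grey metal dish stand fixed to the worktop: base 76 x 94 mm, top plate 76 x 84 mm, on it a round collar (the nest) 72 mm across, rim 74 mm above the worktop. Origin: centre of its underside. The lever is on its -x side, towards the robot; +y is its left. The cam shaft runs along x, 24 mm up, through y = 0. The worktop to its right is free for some 20 cm.
- nest_rim (a point): Centre of the round nest, at the height of its rim, 74 mm above the stand's underside. A wall cabinet hangs 0.58 m above the worktop behind the stand, so keep the hand low.
- cam_lever (a joint): Turn of the cam lever about the shaft, rad. 0: at rest on its stop, the arm pointing to the stand's +y side and 20 degrees above level. It grows as the arm swings up; 1.222 is straight up, the highest lift; it can pass on to a stop at 2.0, and the dish sinks again beyond 1.222. A return spring pulls it to 0: about 1.5 N at the grip near rest and 4 N when upright.
- lever_handle: The lever's flat steel arm with its hub and black grip. Origin on the shaft axis at the stand's middle, 24 mm up; x is the shaft axis. At joint value q the arm points along (0, cos(q+0.349), sin(q+0.349)) in the stand's frame. The arm lies in a 6 mm thick layer at the stand's x = -47 to -41 mm.
- lever_grip (a point): Middle of the lever's black round grip bar, 12 mm thick and 40 mm long between a shoulder and a 16 mm end button, parallel to the shaft, 85 mm from the shaft axis, on the robot's side of the arm: at x = -67 mm in the stand's frame. 53 mm above the worktop at rest, 109 mm when upright.
- dish_lift (a joint): Rise of the pad under the dish, m: 0 at rest, 0.0116 at the highest lift. Driven by the eccentric cam only.
- dish_center (a point): Centre of the lidded petri dish, 59 mm across and 15 mm high, half-way up. It lies loose on the pad inside the nest under the cover, its centre 65.5 mm above the worktop at rest and 77 mm at the highest lift.
- cover_knob (a point): Middle of the black knob (17 mm thick, 21 mm at its head, 30 mm tall) on the loose grey round cover (86 mm across, 60 to 130 g). 27 mm above the rim of the cover's 8 mm skirt, 15 mm above its flat top, 15 mm below the knob's top. On the stand the skirt hangs round the collar and the point is 93 mm above the worktop; set down on the worktop 27 mm. z is the cover's axis.
- dropper_bottle: Bystander: brown dropper bottle with black top, 34 mm across, 102 mm tall, left of the stand. Origin under its base.
- carton: Bystander: small carton 28 x 46 x 17 mm, left of the stand and nearer the robot. Origin under its base.
- forceps: Bystander: steel forceps 130 mm long (along their y), 24 mm wide, 8 mm high, lying well to the right of the stand. Origin under their middle.
Mind the look-alikes: they are no part of the job. There is more than one size of the part that bears cover_knob; the job needs the larger.

How it is judged:
By the outcome, as a careful person would: the job done as asked, in the order asked, and still so for the second after the job is handed in, while the arm keeps its last pose, push and grip.
It also fails if it takes over 51 s, if anything falls off the work surface, if the arm or the gripper's body presses on something with over 40 N, if the wrist force passes 120 N, or if a joint passes its speed limit or range.

## Working session

There is one attempt and no reset: what is moved stays moved. The work goes in short steps, Python scripts to look and compute and a shell command to move; the robot and the scene stay as the last step left them, time stands still between calls to the robot, and variables do not carry over. Pictures are saved under pics/ and viewed, at most 10 in all, crops included, and the job is handed in when it is done.

```bash
ls; mkdir -p pics; python3 - <<'E'
from cell import manip
import cv2, numpy as np
for n in ["side","top"]:
    im=manip.capture(n); cv2.imwrite(f"pics/{n}0.png",im)
    c=manip.camera_info(n); print(n,c["fx"],c["fy"],c["cx"],c["cy"],c["k1"]); print(np.round(c["pose"],3))
s=manip.read_state(); print(s["time"],s["position"],s["eef_rot"],s["opening"],s["grip_force"],manip.tcp_to_tips)
E
```

```text
pics
side 497.8744536143448 497.8744536143448 326.9882173193031 232.0300138408038 0.016217814871169193
[[-0.999 -0.04   0.033  0.434]
 [-0.051  0.652 -0.756  0.762]
 [ 0.009 -0.757 -0.653  0.736]
 [ 0.     0.     0.     1.   ]]
top 556.3986084862947 556.3986084862947 319.01134250653286 234.62494778342742 -0.010636580382591623
[[-0.006 -0.984  0.177  0.272]
 [-1.     0.006 -0.004  0.004]
 [ 0.003 -0.177 -0.984  1.358]
 [ 0.     0.     0.     1.   ]]
0.1 [ 0.25208657 -0.54422226  0.23866007] [-8.32779355e-04  9.76575810e-01  2.15171959e-01 -1.45664900e-04] 0.9981092098127966 0.0 0.017
```

View pics/side0.png

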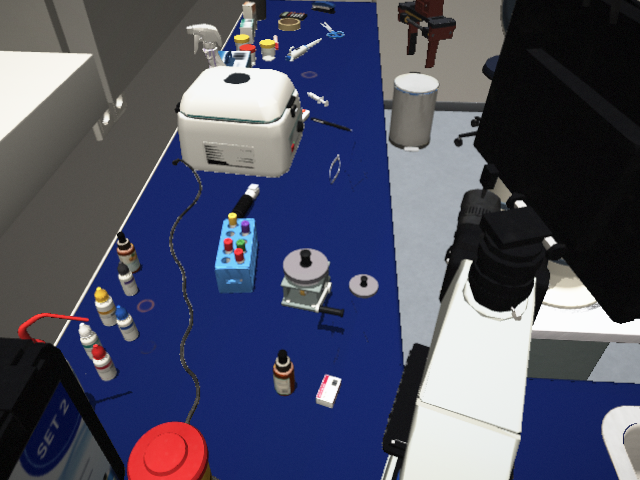

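View pics/top0.png

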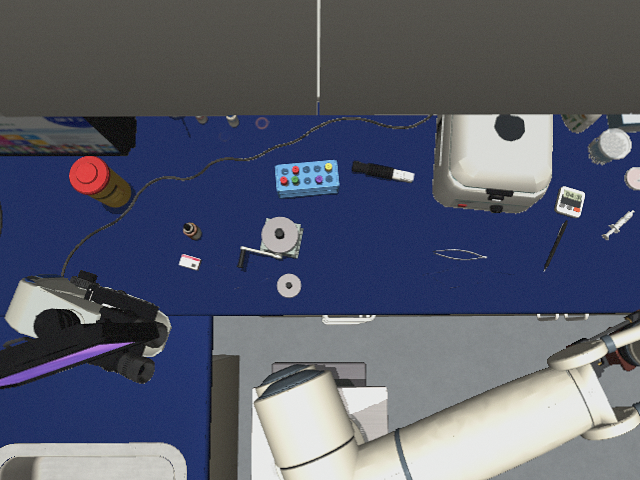

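The top view shows the stand with the large cover at (281,235) and its lever grip at about (243,258). A smaller look-alike cover lies at (289,286), the dropper bottle at (191,230), the carton at (190,262) and the forceps at (461,254). In the side view the large knob is at (306,258), the small cover at (364,285) and the lever grip at about (331,311).

There are two candidates for the cover, the one on the stand (top 281,235) and the small one on the worktop (289,286). The one on the stand is the larger and is where the task says it is, so it fits. I'll confirm that in an enlarged crop.

```bash
python3 - <<'E'
import cv2, numpy as np
s=cv2.imread("pics/side0.png")[235:335,260:393]; t=cv2.imread("pics/top0.png")[205:305,225:325]
a=cv2.resize(s,None,fx=4,fy=4,interpolation=cv2.INTER_CUBIC)[:, :400]
a=cv2.resize(s,(532,400),interpolation=cv2.INTER_CUBIC)[:,:400]
cv2.imwrite("pics/crop0.png",np.hstack([cv2.resize(s[:,:],(532,400),interpolation=cv2.INTER_CUBIC)[:,:400],cv2.resize(t,(400,400),interpolation=cv2.INTER_CUBIC)]))
E
```

```text
(no output)
```

View pics/crop0.png

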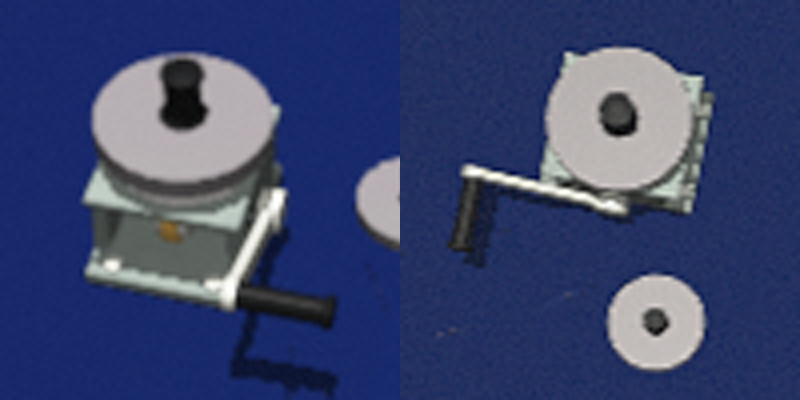

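The crop confirms it: the stand's cover is about 145 px across in the enlarged top view against about 97 px for the loose one. Crop-left pixels are knob middle (183,91), grip shoulder (240,297) and button (332,312). Crop-right pixels are knob middle (618,114), grip shoulder (471,180) and button (461,243). Next I triangulate.

```bash
cat > h.py <<'E'
from cell import manip
import numpy as np, cv2
def ray(c,px):
    u,v=cv2.undistortPoints(np.array([[px]],float),np.array([[c["fx"],0,c["cx"]],[0,c["fy"],c["cy"]],[0,0,1]]),np.array([c["k1"],0,0,0]))[0,0]
    P=np.array(c["pose"]); d=P[:3,:3]@[u,v,1]; return P[:3,3],d/np.linalg.norm(d)
def tri(rs):
    A=sum(np.eye(3)-np.outer(d,d) for o,d in rs); b=sum((np.eye(3)-np.outer(d,d))@o for o,d in rs)
    x=np.linalg.solve(A,b); return x,[round(1e3*np.linalg.norm(np.cross(x-o,d)),1) for o,d in rs]
def plane(r,z): o,d=r; return o+d*(z-o[2])/d[2]
def proj(c,X):
    p=np.linalg.inv(c["pose"])@np.r_[X,1]; u,v=p[:2]/p[2]; f=1+c["k1"]*(u*u+v*v)
    return np.array([c["fx"]*u*f+c["cx"],c["fy"]*v*f+c["cy"]])
E
python3 - <<'E'
from h import *
S,T=manip.camera_info("side"),manip.camera_info("top")
s=lambda x,y:ray(S,(260+x/4,235+y/4)); t=lambda x,y:ray(T,(225+(x-400)/4,205+y/4))
for n,a,b,z in [("knob",(183,91),(618,114),.093),("shoulder",(240,297),(471,180),.053),("button",(332,312),(461,243),.053),("gripmid",(286,304.5),(466,211),.053)]:
    print(n,*[np.round(v,4) for v in tri([s(*a),t(*b)])],np.round(plane(s(*a),z),4),np.round(plane(t(*b),z),4))
t2=lambda x,y:ray(T,(x,y))
for n,p,z in [("bottle",(191,230),.05),("carton",(190,262),.017),("forceps",(461,254),.005),("small",(289,286),.01),("cover", (225+220/4,205+118/4),.08)]: print(n,np.round(plane(t2(*p),z),3))
E
```

```text
knob [0.5027 0.0898 0.0896] [0.1 0.1] [0.5023 0.0933 0.093 ] [0.5022 0.0895 0.093 ]
shoulder [0.4705 0.1795 0.05  ] [0.2 0.2] [0.4702 0.1821 0.053 ] [0.4702 0.1791 0.053 ]
button [0.4311 0.1851 0.0497] [2. 2.] [0.4291 0.1883 0.053 ] [0.4327 0.1844 0.053 ]
gripmid [0.4509 0.1823 0.0499] [1.2 1.2] [0.4496 0.1852 0.053 ] [0.4517 0.1818 0.053 ]
bottle [0.52  0.304 0.05 ]
carton [0.447 0.311 0.017]
forceps [ 0.464 -0.351  0.005]
small [0.388 0.071 0.01 ]
cover [0.502 0.089 0.08 ]
```

Knob (0.502, 0.090), about 90–93 mm high; grip (0.451, 0.183), about 50–53 mm. Both are within the 3 mm calibration error, and the knob-to-grip distance of 0.106 agrees with the 0.104 from the text. The stand's yaw is about -10.5°. I'll work out the hover move and check it against the wrist camera's offset.

```bash
cat >> h.py <<'E'
from scipy.spatial.transform import Rotation as R
def need(target,head=None):
    s=manip.read_state(); r=R.from_quat(np.roll(s["eef_rot"],-1)).as_matrix(); h=np.degrees(np.arctan2(r[1,0],r[0,0]))
    d=r.T@(np.array(target)-s["position"])/.03
    print("t",round(s["time"],2),"pos",np.round(s["position"],4),"head",round(h,1),"F",np.round(s["force"],1),"op",round(s["opening"],3),"grip",round(s["grip_force"],1),"q6",round(s["q"][5],2))
    print("units",np.round(d,2),"turn",None if head is None else round((h-head)/6,2))
E
python3 - <<'E'
from h import *
need([.47,.07,.24],-10.6)
s=manip.read_state(); W=manip.camera_info("wrist"); r=R.from_quat(np.roll(s["eef_rot"],-1)).as_matrix()
P=np.array(W["pose"]); print(np.round(r.T@(P[:3,3]-s["position"]),3)); print(np.round(r.T@P[:3,:3],2),W["fx"],W["k1"])
E
```

```text
t 0.1 pos [ 0.2521 -0.5442  0.2387] head 24.9 F [ 0.5  0.5 -0.2] op 0.998 grip 0.0 q6 -0.06
units [ 15.2  -15.53  -0.02] turn 5.91
[ 0.079  0.001 -0.144]
[[ 0.   -0.96 -0.29]
 [ 1.    0.    0.  ]
 [ 0.   -0.29  0.96]] 412.98091970348753 0.023484268478100406
```

```bash
python3 -m creep '[[0.9,-0.9,0,-1],[1.8,-1.8,0,-2],[2.7,-2.7,0,-3],[3.6,-3.6,0,-4],[4.5,-4.5,0,-5],[5.4,-5.4,0,-6],[6.3,-6.3,0,-7],[7.2,-7.3,0,-8]]' 1 20; python3 -c "
from h import *
need([.47,.07,.24],169.4)"
```

```text
time: 0.77
position: [0.3562, -0.2533, 0.2391]
eef_rot: [-0.0, 0.803, 0.596, -0.0]
force: [1.3, 0.4, -0.0]
opening: 1.003
grip_force: 0.0
t 0.77 pos [ 0.3562 -0.2533  0.2391] head 73.1 F [ 1.3  0.4 -0. ] op 1.003 grip 0.0 q6 -0.4
units [11.41  0.5  -0.03] turn -16.05
```

```bash
python3 -m creep '[[1.3,0.1,0,-1],[2.6,0.1,0,-2],[3.9,0.2,0,-3],[5.2,0.2,0,-4],[6.5,0.3,0,-5],[7.8,0.3,0,-6],[9.1,0.4,0,-7],[10.2,0.5,0,-8]]'; python3 -c "
from h import *
need([.47,.07,.24],169.4)"
```

```text
time: 1.43
position: [0.4608, 0.0356, 0.2394]
eef_rot: [-0.0, 0.491, 0.871, 0.0]
force: [0.9, -1.0, 0.2]
opening: 1.001
grip_force: 0.0
t 1.43 pos [0.4608 0.0356 0.2394] head 121.2 F [ 0.9 -1.   0.2] op 1.001 grip 0.0 q6 -0.54
units [ 0.82  0.86 -0.02] turn -8.03
```

```bash
python3 -m creep '[[0.1,0.2,0,-1],[0.3,0.3,0,-2],[0.4,0.4,0,-3],[0.5,0.5,0,-4],[0.6,0.6,0,-5],[0.7,0.7,0,-6],[0.8,0.8,0,-7],[0.8,0.9,0,-8]]'; python3 -m creep '[[0,0,0,0],[0,0,0,0],[0,0,0,0]]' >/dev/null; python3 - <<'E'
from h import *
import pickle
need([.502,.09,.098],169.4)
W=manip.camera_info("wrist"); im=manip.capture("wrist"); cv2.imwrite("pics/w1.png",im); pickle.dump(W,open("w1.pkl","wb"))
for X in [[.502,.09,.093],[.451,.183,.052]]: print(np.round(proj(W,X),1))
E
```

```text
time: 2.1
position: [0.4713, 0.0679, 0.2392]
eef_rot: [-0.0, 0.094, 0.996, 0.0]
force: [-0.5, -0.7, 0.8]
opening: 0.998
grip_force: 0.0
t 2.35 pos [0.4714 0.0674 0.2394] head 168.7 F [0.3 0.4 0.1] op 1.001 grip 0.0 q6 -1.3
units [-0.86  0.94  4.71] turn -0.12
[356.9 257.5]
[457.2 158.8]
```

View pics/w1.png

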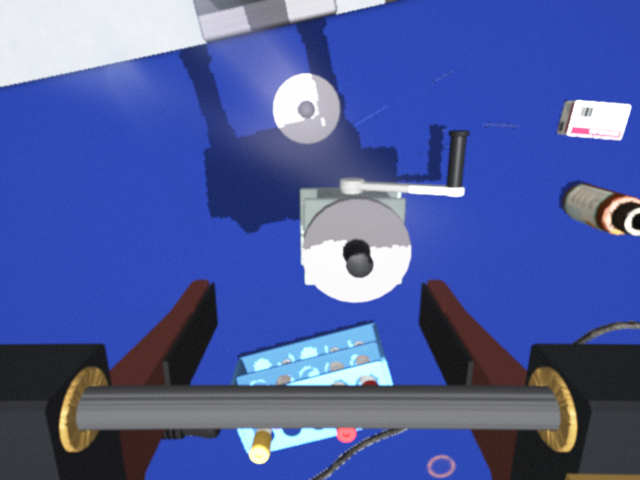

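In the wrist view the knob is at (358,258), against a predicted (356.9,257.5). The grip's middle is at (457.5,161), against (457.2,158.8). The stand's edges are vertical in the picture, so the heading is right. Going down onto the knob.

```bash
python3 -c "
from h import *
import pickle
S,T,W=manip.camera_info('side'),manip.camera_info('top'),pickle.load(open('w1.pkl','rb'))
print(tri([ray(S,(305.75,257.75)),ray(T,(279.5,233.5)),ray(W,(358,258))]))
print(tri([ray(S,(331.5,311.1)),ray(T,(241.4,257.8)),ray(W,(457.5,161))]))"
python3 -m creep '[[-0.4,0.5,0.5,0],[-0.86,0.93,1,0],[-0.86,0.93,1.8,0],[-0.86,0.93,2.6,0],[-0.86,0.93,3.4,0],[-0.86,0.93,4.0,0],[-0.86,0.93,4.3,0],[-0.86,0.93,4.4,0]]'
python3 -c "
from h import *
need([.502,.09,.099],169)"
```

```text
(array([0.50290747, 0.0903153 , 0.09035336]), [np.float64(0.4), np.float64(0.6), np.float64(0.8)])
(array([0.45144617, 0.18290973, 0.05108532]), [np.float64(1.9), np.float64(0.8), np.float64(1.5)])
time: 3.07
position: [0.5013, 0.0896, 0.1057]
eef_rot: [-0.002, 0.098, 0.995, -0.0]
force: [-0.5, -0.5, 0.1]
opening: 1.001
grip_force: 0.0
t 3.07 pos [0.5013 0.0896 0.1057] head 168.8 F [-0.5 -0.5  0.1] op 1.001 grip 0.0 q6 -1.26
units [-0.02  0.02  0.22] turn -0.04
```

```bash
python3 -m creep '[[0,0,0.15,0],[0,0,0.22,0],[0,0,0.22,0],[0,0,0.22,0],[0,0,0.22,0],[0,0,0.22,0],[0,0,0.22,0],[0,0,0.22,0]]' -1 25
python3 -m creep '[[0,0,0,0],[0,0,0,0],[0,0,0,0],[0,0,0,0],[0,0,0,0],[0,0,0,0]]'
```

```text
time: 3.73
position: [0.5024, 0.0899, 0.1013]
eef_rot: [0.0, 0.097, 0.995, 0.0]
force: [-0.5, -0.9, -0.2]
opening: 0.433
grip_force: 0.0
time: 4.23
position: [0.5023, 0.09, 0.1011]
eef_rot: [0.0, 0.097, 0.995, 0.0]
force: [0.9, 0.5, 0.2]
opening: 0.208
grip_force: 25.0
```

The knob is gripped at an opening of about 18 mm with 25 N. I'll lift it straight up and check.

```bash
python3 -m creep '[[0,0,-0.2,0],[0,0,-0.4,0],[0,0,-0.7,0],[0,0,-1,0],[0,0,-1.4,0],[0,0,-1.7,0],[0,0,-1.8,0],[0,0,-1.8,0]]'
python3 - <<'E'
from h import *
need([.50,-.085,.155],169)
cv2.imwrite("pics/s2.png",manip.capture("side")[180:380,220:420])
im=cv2.imread("pics/s2.png"); w=manip.capture("wrist"); cv2.imwrite("pics/c2.png",np.hstack([cv2.resize(im,(400,400)),cv2.resize(w,(400,300))[np.r_[0:300,[299]*100]]]))
E
```

```text
time: 4.9
position: [0.5029, 0.09, 0.1568]
eef_rot: [0.001, 0.097, 0.995, 0.0]
force: [-0.3, -0.6, -0.8]
opening: 0.211
grip_force: 25.0
t 4.9 pos [0.5029 0.09   0.1568] head 168.9 F [-0.3 -0.6 -0.8] op 0.211 grip 25.0 q6 -1.27
units [-1.03 -5.74  0.06] turn -0.02
```

View pics/c2.png

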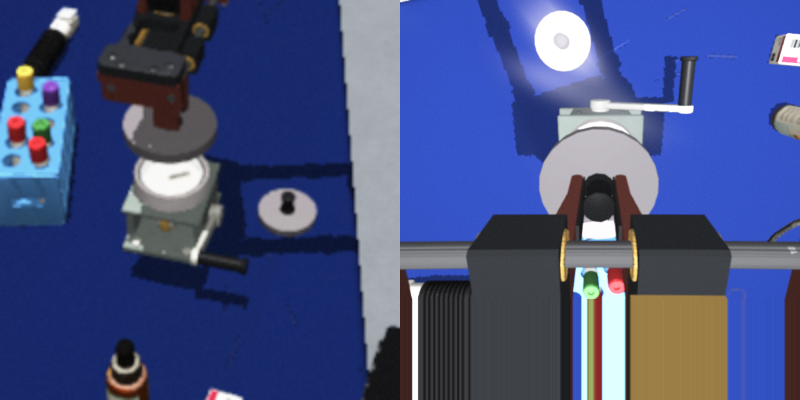

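The cover came off cleanly (crop left, 170,125). The dish lies flat in the nest (170,175), and the lever is at rest. I'll carry the cover to the right.

```bash
python3 -m creep '[[-0.1,-0.6,0,0],[-0.3,-1.5,0,0],[-0.5,-2.5,0,0],[-0.7,-3.5,0,0],[-0.9,-4.5,0,0],[-1,-5.3,0,0],[-1.03,-5.7,0,0],[-1.03,-5.74,0,0]]'
python3 -m creep '[[0,0,0.5,0],[0,0,1.2,0],[0,0,2,0],[0,0,2.7,0],[0,0,3.2,0],[0,0,3.5,0],[0,0,3.6,0],[0,0,3.6,0]]'
python3 -c "
from h import *
need([.50,-.085,.0355],169)"
```

```text
time: 5.67
position: [0.4987, -0.0868, 0.1542]
eef_rot: [-0.001, 0.099, 0.995, -0.0]
force: [0.6, 0.8, -1.7]
opening: 0.216
grip_force: 25.0
time: 6.33
position: [0.499, -0.0841, 0.0465]
eef_rot: [-0.001, 0.097, 0.995, 0.0]
force: [0.3, -0.3, -0.0]
opening: 0.214
grip_force: 25.0
t 6.33 pos [ 0.499  -0.0841  0.0465] head 168.9 F [ 0.3 -0.3 -0. ] op 0.214 grip 25.0 q6 -1.61
units [-0.04 -0.02  0.37] turn -0.02
```

```bash
python3 -m creep '[[0,0,0.1,0],[0,0,0.2,0],[0,0,0.27,0],[0,0,0.32,0],[0,0,0.35,0],[0,0,0.35,0]]'
python3 -m creep '[[0,0,0.02,0],[0,0,0.04,0],[0,0,0.04,0],[0,0,0.04,0]]'
```

```text
time: 6.83
position: [0.4992, -0.0851, 0.0364]
eef_rot: [-0.0, 0.097, 0.995, 0.0]
force: [0.3, 0.6, -0.9]
opening: 0.215
grip_force: 25.0
time: 7.17
position: [0.4993, -0.0851, 0.0353]
eef_rot: [-0.0, 0.097, 0.995, 0.0]
force: [-0.3, 0.2, -0.7]
opening: 0.218
grip_force: 25.0
```

```bash
python3 -m creep '[[0,0,0.03,0],[0,0,0.03,0],[0,0,0.03,0]]'; python3 -m creep '[[0,0,0.03,0],[0,0,0.03,0],[0,0,0.03,0]]'
```

```text
time: 7.42
position: [0.4994, -0.0851, 0.035]
eef_rot: [0.0, 0.097, 0.995, -0.0]
force: [-2.0, 0.6, 2.9]
opening: 0.215
grip_force: 25.0
time: 7.67
position: [0.4995, -0.0851, 0.0349]
eef_rot: [0.0, 0.097, 0.995, -0.0]
force: [-4.4, 1.2, 8.9]
opening: 0.212
grip_force: 25.0
```

It's on the worktop. Release and go up.

```bash
python3 -m creep '[[0,0,-0.03,0],[0,0,-0.03,0],[0,0,-0.03,0],[0,0,-0.03,0],[0,0,-0.03,0],[0,0,-0.03,0]]' 0
python3 -m creep '[[0,0,-0.3,0],[0,0,-0.8,0],[0,0,-1.6,0],[0,0,-2.5,0],[0,0,-3.3,0],[0,0,-3.9,0],[0,0,-4,0],[0,0,-4,0]]'
python3 -c "
from h import *
need([.451,.183,.15],169)"
```

```text
time: 8.17
position: [0.4992, -0.085, 0.0342]
eef_rot: [-0.0, 0.097, 0.995, 0.0]
force: [-1.3, -0.4, 0.0]
opening: 0.497
grip_force: 0.0
time: 8.83
position: [0.5001, -0.0852, 0.1563]
eef_rot: [0.002, 0.097, 0.995, -0.0]
force: [0.4, 0.4, -0.4]
opening: 0.498
grip_force: 0.0
t 8.83 pos [ 0.5001 -0.0852  0.1563] head 168.9 F [ 0.4  0.4 -0.4] op 0.498 grip 0.0 q6 -1.61
units [3.33 8.46 0.2 ] turn -0.02
```

```bash
python3 -m creep '[[0.3,0.8,0,0],[0.8,2,0,0],[1.3,3.3,0,0],[1.8,4.6,0,0],[2.3,5.9,0,0],[2.8,7.1,0,0],[3.2,8.1,0,0],[3.33,8.46,0,0]]'
python3 -m creep '[[0,0,0,0],[0,0,0,0],[0,0,0,0]]' >/dev/null
python3 - <<'E'
from h import *
need([.451,.183,.051],169)
W=manip.camera_info("wrist"); w=manip.capture("wrist"); s=manip.capture("side")
for X in [[.451,.183,.052]]: print(np.round(proj(W,X),1))
print(W["pose"].tolist() if hasattr(W["pose"],"tolist") else W["pose"])
cv2.imwrite("pics/w3.png",w)
a=cv2.resize(w,(400,300)); b=cv2.resize(s[180:330,240:440],(400,300)); t=manip.capture("top")
c=cv2.resize(t[190:340,200:400],(400,300)); d=cv2.resize(w[100:325,220:520],(400,300))
cv2.imwrite("pics/c3.png",np.vstack([np.hstack([a,b]),np.hstack([c,d])]))
E
```

```text
time: 9.5
position: [0.4484, 0.1867, 0.1524]
eef_rot: [-0.002, 0.095, 0.995, 0.0]
force: [-1.0, -1.2, -0.2]
opening: 0.5
grip_force: 0.0
t 9.75 pos [0.4505 0.1819 0.1536] head 168.8 F [0.  0.1 0.4] op 0.505 grip 0.0 q6 -1.06
units [-0.01  0.04  3.42] turn -0.04
[321.6 244.2]
[[0.19372602487763638, 0.938490678717335, 0.2858416926303495, 0.3711982357981843], [0.9810554047202166, -0.18510660526230757, -0.057147507010491295, 0.19646649988879755], [-0.0007212172760436878, 0.2914974968141889, -0.9565713194512474, 0.2979052982966538], [0.0, 0.0, 0.0, 1.0]]
```

View pics/c3.png

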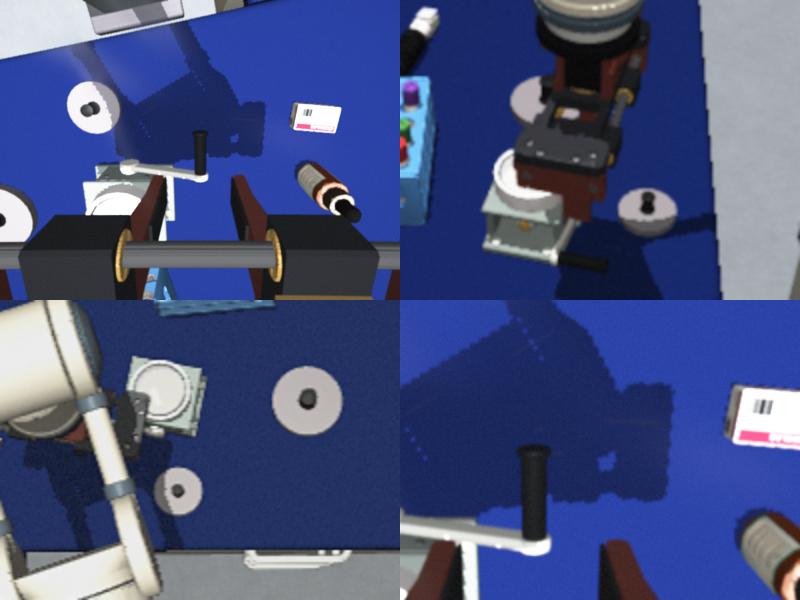

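The cover stands knob up at top crop (308,400), far from the stand. The look-alike and the bystanders haven't moved. In the wrist view the grip runs from button (321,214) to shoulder (323,280), middle (322,246) against a predicted (321.6,244.2), and it lies parallel to the tool's x. Going down onto it.

```bash
python3 -m creep '[[0,0.04,0.5,0],[0,0.04,1.2,0],[0,0.04,2,0],[0,0.04,2.7,0],[0,0.04,3.1,0],[0,0.04,3.3,0],[0,0.04,3.42,0],[0,0.04,3.42,0]]'
python3 -m creep '[[0,0,0,0],[0,0,0,0],[0,0,0,0],[0,0,0,0],[0,0,0,0],[0,0,0,0],[0,0,0,0]]' -1 20
python3 -c "
from h import *
need([.451,.183,.051],169)"
```

```text
time: 10.57
position: [0.4508, 0.1842, 0.052]
eef_rot: [0.0, 0.097, 0.995, -0.0]
force: [0.2, 0.2, 0.2]
opening: 0.502
grip_force: 0.0
time: 11.15
position: [0.4506, 0.1835, 0.052]
eef_rot: [0.0, 0.097, 0.995, -0.001]
force: [-1.3, -5.1, 1.7]
opening: 0.13
grip_force: 20.0
t 11.15 pos [0.4506 0.1835 0.052 ] head 168.8 F [-1.3 -5.1  1.7] op 0.13 grip 20.0 q6 -1.06
units [-0.02 -0.01  0.03] turn -0.03
```

The grip is held at an opening of about 11.4 mm. Now I swing it along the arc in 5° rows.

```bash
python3 -m creep '[[0,-0.09,-0.23,0],[0,-0.21,-0.45,0],[0,-0.34,-0.66,0],[0,-0.49,-0.85,0],[0,-0.66,-1.03,0],[0,-0.84,-1.2,0],[0,-1.04,-1.35,0],[0,-1.04,-1.35,0]]'
python3 -c "
from h import *
need([.4351,.1051,.108],169)"
```

```text
time: 11.82
position: [0.445, 0.1545, 0.095]
eef_rot: [0.001, 0.097, 0.995, 0.002]
force: [1.3, 6.2, 2.3]
opening: 0.13
grip_force: 20.0
t 11.82 pos [0.445  0.1545 0.095 ] head 168.9 F [1.3 6.2 2.3] op 0.13 grip 20.0 q6 -1.12
units [ 0.   -1.68 -0.44] turn -0.02
```

```bash
python3 -m creep '[[0,-0.21,-0.13,0],[0,-0.43,-0.25,0],[0,-0.66,-0.34,0],[0,-0.89,-0.42,0],[0,-1.13,-0.47,0],[0,-1.3,-0.5,0],[0,-1.4,-0.5,0],[0,-1.4,-0.5,0]]'
python3 -c "
from h import *
need([.4351,.1051,.108],169)"
```

```text
time: 12.48
position: [0.4371, 0.1139, 0.1107]
eef_rot: [0.002, 0.097, 0.995, 0.002]
force: [-1.6, 5.3, 10.5]
opening: 0.131
grip_force: 20.0
t 12.48 pos [0.4371 0.1139 0.1107] head 168.9 F [-1.6  5.3 10.5] op 0.131 grip 20.0 q6 -1.2
units [ 0.01 -0.3   0.09] turn -0.02
```

```bash
python3 -m creep '[[0,-0.1,-0.03,0],[0,-0.2,-0.04,0],[0,-0.27,-0.04,0],[0,-0.27,-0.04,0],[0,-0.27,-0.04,0],[0,-0.27,-0.04,0]]'
python3 - <<'E'
from h import *
need([.4351,.1051,.108],169)
w=manip.capture("wrist"); s=manip.capture("side")
a=cv2.resize(w,(400,300)); b=cv2.resize(s[190:340,240:440],(400,300)); t=manip.capture("top")
c=cv2.resize(t[190:340,200:400],(400,300)); d=cv2.resize(w[100:325,170:470],(400,300))
cv2.imwrite("pics/c4.png",np.vstack([np.hstack([a,b]),np.hstack([c,d])]))
E
```

```text
time: 12.98
position: [0.4355, 0.1059, 0.111]
eef_rot: [0.002, 0.097, 0.995, 0.002]
force: [0.5, 4.4, 6.5]
opening: 0.13
grip_force: 20.0
t 12.98 pos [0.4355 0.1059 0.111 ] head 168.9 F [0.5 4.4 6.5] op 0.13 grip 20.0 q6 -1.22
units [ 0.01 -0.03  0.1 ] turn -0.02
```

View pics/c4.png

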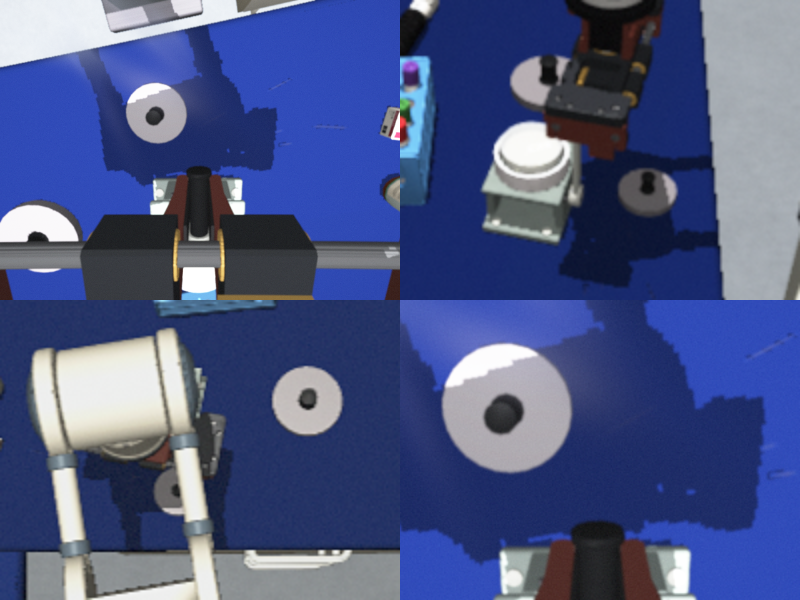

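The side view shows the lever upright behind the hand, with the dish raised and flat in the nest. The cover is untouched. I'll check "straight up" against the stand's base edges in one enlarged wrist crop.

```bash
python3 - <<'E'
from h import *
import pickle
W=manip.camera_info("wrist"); w=manip.capture("wrist"); pickle.dump(W,open("w5.pkl","wb")); print(W["cx"],W["cy"])
cv2.imwrite("pics/c5.png",cv2.resize(w[255:375,230:410],(780,520),interpolation=cv2.INTER_CUBIC))
E
```

```text
317.7571467695042 235.08572701278086
```

View pics/c5.png

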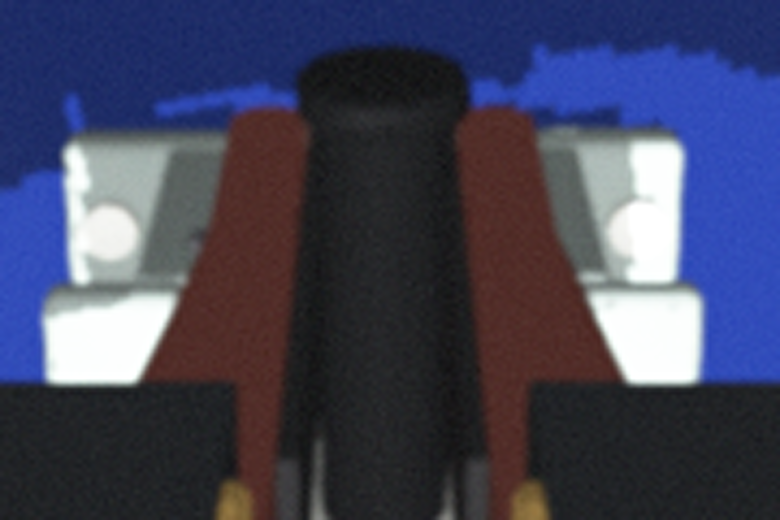

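The base edges (64/684) and top plate edges (43/703) are centred on column 373, and the grip on 384. After scaling for depth the grip is about 1.2 mm short of upright, which agrees with the 0.8 mm from the arc. I'll nudge it and hold.

```bash
python3 -m creep '[[0,-0.02,0,0],[0,-0.035,0,0],[0,-0.035,0,0],[0,-0.035,0,0],[0,-0.035,0,0],[0,-0.035,0,0],[0,-0.035,0,0],[0,-0.035,0,0]]'
python3 -m creep '[[0,0,0,0],[0,0,0,0],[0,0,0,0],[0,0,0,0],[0,0,0,0],[0,0,0,0]]'
```

```text
time: 13.85
position: [0.4354, 0.1051, 0.111]
eef_rot: [0.002, 0.097, 0.995, 0.002]
force: [0.7, 5.4, 6.7]
opening: 0.131
grip_force: 20.0
time: 14.35
position: [0.4354, 0.1051, 0.111]
eef_rot: [0.002, 0.097, 0.995, 0.002]
force: [0.9, 5.4, 6.0]
opening: 0.128
grip_force: 20.0
```

```bash
python3 -c "
from cell import manip
print(manip.sign_off())"
```

```text
the job is handed in; nothing more can be done
None
```

The job is handed in at about 14.4 s: the cover is on the worktop, knob up and clear of the stand, and the fingers hold the lever upright (measured within about 1°) with the dish raised and flat; the bystanders stayed put wherever I could see them, though I did not check the forceps again after the first pictures.

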